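Snap the burnishing iron into its spring-clip rack

TASK

Pick up the cobbler's burnishing iron from the bench and press its bare steel shaft down into both spring clips of the rack, wooden handle at the red-painted end, until it has snapped fully home and lies level in both clips; then let go. The clip bar can be set up to 10 mm higher or lower, so feel for the bottom, and never press anything on the rack harder than 35 newtons. Leave the glue bottle, hammer, sole and polish tin where they are.

Things in the scene. Friction and masses are not known exactly. Their poses are not given: they have to be found in the camera images.
- iron: burnishing iron lying on the bench, about 130 g: bare round steel shaft 14 mm in diameter, 120 mm long, with a square wooden handle (28 x 28 x 60 mm with red ferrule) at its -x end and a square brass head (28 x 28 x 16 mm) at its +x end. Origin on the shaft axis, halfway along the bare shaft; x runs from handle to head. It lies level, axis 14 mm above the bench
- handle_end (a point): middle of the free end of the iron's wooden handle, on the shaft axis, 120 mm from the iron's origin
- rack: fixed rack: dark wooden foot 170 (x) x 80 (y) x 14 mm, its -x end painted red; origin at the centre of its underside, z up. Over it along x runs an aluminium clip bar (104 mm long, 34 mm wide, top 25 mm below the axis of a seated shaft) with two spring clips at x = -44 and +44 mm, y = 0, each 12 mm long in x, 76 mm clear between them
- seat_a (a point): fixed point on the rack at x = -44 mm, 83 mm above the bench: where the axis of a seated shaft runs in the clip at the red end, at the clip bar's middle setting. The bar with its clips is set anywhere from 10 mm lower to 10 mm higher and stays there; this point does not follow it and the setting is not measured
- seat_b (a point): the same for the other clip, at x = +44 mm. Each clip is a hard bed between two sprung steel jaws with round lips about 6 mm above the seated axis and flared lead-ins up to 15 mm above it. Pressing the shaft past the lips of both clips takes 6 to 20 N in all, then the force drops and the lips close over the shaft; from there the hard bed stops it
- pad_a (a joint): travel in m of the yellow sprung pad in the bed of the clip at the red end (soft spring, about 1 N): 0 = free, standing 3 mm proud of the hard bed; about 0.003 (flush with the bed) when the shaft is home under the lips
- pad_b (a joint): the same for the clip at x = +44 mm
- glue: bystander: red plastic glue bottle with a pointed nozzle, 60 mm in diameter, 147 mm high, origin at the centre of its underside
- hammer: bystander: hammer lying on the bench beyond the work, about 260 mm long, origin at its middle, x along the handle
- sole: bystander: black rubber boot sole, about 260 x 88 x 24 mm, lying flat, origin under its middle
- polish: bystander: black polish tin, 68 mm in diameter, 30 mm high, origin at the centre of its underside
Mind the look-alikes: they are no part of the job. Of the things like the iron, leave any that is green; of the rest the smaller one is meant.

How it is judged:
On the way:
1. the iron is lifted clear of the bench (height (world z) of iron above 0.05 m and contact force between iron and the fingers above 1 N), for 0.2 s.
At the end, for the whole second after the job is handed in: The iron rests released in both clips: middle within 12 mm of the rack's middle along it and 3 mm across, parallel within 0.04 rad, handle at the red end, shaft axis 70 to 96 mm above the rack's underside, both bed pads held down by it at least 2 mm, at rest (x of iron in the frame of rack between -0.012 and 0.012 m and y of iron in the frame of rack between -0.003 and 0.003 m and z of iron in the frame of rack between 0.07 and 0.096 m and x of handle_end in the frame of rack below -0.1 m and angle between the x axis of iron and the x axis of rack, either way round below 0.04 rad and linear speed of iron below 0.01 m/s and value of joint each of pad_a, pad_b above 0.002 m); the robot touches nothing.
It fails at once if something is pressed on the rack with more than 35 N (contact force between anything else and rack above 35 N).
It fails at once if the glue bottle is moved by more than 20 mm or tipped (distance of glue from where it was at the start of the episode above 0.02 m or angle between glue's own z axis and vertical above 0.4 rad).
It fails at once if the hammer is moved by more than 20 mm (distance of hammer from where it was at the start of the episode above 0.02 m).
It fails at once if the sole is moved by more than 20 mm (distance of sole from where it was at the start of the episode above 0.02 m).
It fails at once if the polish tin is moved by more than 20 mm (distance of polish from where it was at the start of the episode above 0.02 m).
It also fails if it takes over 48 s, if anything falls off the work surface, if the arm or the gripper's body presses on something with over 40 N, if the wrist force passes 120 N, or if a joint passes its speed limit or range.

ROBOT

A 6-joint arm with a two-finger parallel gripper is mounted at the origin on the work surface. World frame = base frame: x ahead of the robot, y to its left, z up, the work surface at z = 0. Lengths are in m, angles in rad, forces in N, time in s.
With the tool pointing down it reaches from about 0.25 to 0.775 m from the base axis. Payload 8.9 kg.
Tool frame: the origin (TCP) lies between the finger pads; the fingertips stand 14 mm ahead of it and the grasp point (between the pads) lies 5 mm behind it; z points along the fingers, y is the line along which they close (so a half turn about z gives the same grasp; the last joint's range is limited). The gripper opens to 85 mm and grips with 20 to 120 N. Pads are 22 mm wide; open, the fingers measure 114 mm over their backs; the gripper's body (76 mm by 85 mm) begins 54 mm behind the grasp point. The pads swing forward as they close: fully open they stand 13 mm farther back than shut.
Start: joints at [-0.139, 0.291, -0.153, 1.127, 0, 1.431], TCP at [0.525, 0, 0.245] pointing down, gripper open.
Joint ranges: [-2.52, 2.52], [-0.91, 1.74], [-1.3, 1.37], [-1.96, 2.02], [-1.52, 1.47], [-3.14, 3.14]. Speed limits (rad/s): [2.22, 2.22, 2.79, 3.14, 3.14, 3.14].

INTERFACE

Orientations are given as a unit quaternion [x, y, z, w].
In Python, from rig import ctrl, hand, kin, sensors, camera, ticket gives the robot as it stands. The module is installed in compiled form; this text tells all that it offers. Calls block until the motion is done:
- ctrl.move_pose(position, orientation): joint-space move of the TCP to a pose.
- ctrl.move_straight(position, ori=None, rate=0.15): straight line of the TCP; ori=None keeps the orientation; rate is the mean speed in m/s.
- ctrl.movej(angles): joint-space move.
- hand.gripper_open() and hand.clamp(grasp_force=None): open the fingers fully, or close them until they stop; grasp_force is the grip in N (None keeps the last).
- ctrl.dwell(seconds).
- kin.solve_ik(position, orientation): joint angles nearest the present ones, or None.
- sensors.sense(): the state.
- camera(name): name is "scene" or "side" or "wrist"; returns a dict with "frame" (400x640x3 uint8, red, green, blue), "depth" (400x640 float32, m along the optical axis (not along the pixel's ray), 0 where there is no reading), "fx", "fy", "cx", "cy" (pixels), "dist" ([k1, k2, p1, p2, k3] as OpenCV has them; the pictures are not rectified), "T" (4x4, takes a point from camera to world coordinates). Camera axes: x right, y down, z forward; pixel columns grow to the right and rows downward; lengths in m; the calibration is good to about 2 mm. A picture is of the moment at which its call begins.
A pose or a line that the arm cannot do raises ctrl.MotionError and nothing moves.
- ticket.close_job(): hands the job in; it is judged then, once.
The state is a dict: "clock": time; "joints": joint angles; "dq": joint speeds; "joint_torque": joint torques, N m; "tcp_pos": TCP position; "tool_rot": TCP orientation; "force": force on the tool from outside, world axes, zero at the start; "torque": the same for the moment, N m; "opening": finger opening in m; "grasp_force": force on a finger pad.
Only numpy, scipy, OpenCV 4.12 (cv2) and the standard library are available. Lean on these libraries where they do the work, as an engineer would, in place of code of your own. Each camera call takes 0.05 s, during which the arm holds its last target. There are 200 camera calls.

## Working session

There is one attempt and no reset: what is moved stays moved. The work goes in short steps, each a Python script; the robot and the scene stay as the last script left them, time stands still between calls to the robot, and variables do not carry over. Pictures are saved under pics/ and viewed, at most 10 in all, crops included, and the job is handed in when it is done.

```bash
mkdir -p pics
cat > h.py <<'E'
import numpy as np, cv2
from rig import ctrl, hand, kin, sensors, camera, ticket
def grab(n):
    c=camera(n); c['K']=np.array([[c['fx'],0,c['cx']],[0,c['fy'],c['cy']],[0,0,1]]); c['D']=np.array(c['dist'],float); c['T']=np.array(c['T']); return c
def rays(c,uv):
    p=cv2.undistortPoints(np.float64(uv).reshape(-1,1,2),c['K'],c['D']).reshape(-1,2)
    return np.c_[p,np.ones(len(p))]
def plane(c,uv,z):
    d=rays(c,uv)@c['T'][:3,:3].T; o=c['T'][:3,3]
    return o+d*((z-o[2])/d[:,2])[:,None]
def pts(c,uv):
    uv=np.array(uv,int).reshape(-1,2); z=c['depth'][uv[:,1],uv[:,0]]
    return (rays(c,uv)*z[:,None])@c['T'][:3,:3].T+c['T'][:3,3]
def save(c,n): cv2.imwrite('pics/'+n,c['frame'][:,:,::-1] if isinstance(c,dict) else c[:,:,::-1])
E
python3 - <<'E'
from h import *
import pickle
for n in('scene','side'):
    c=grab(n); save(c,n+'1.png'); pickle.dump(c,open(n+'.pkl','wb')); print(n,c['T'].round(3).tolist(),c['fx'],c['D'])
s=sensors.sense(); print(s['clock'],s['force'],s['tool_rot'],s['opening'])
E
```

```text
scene [[0.319, 0.665, -0.676, 1.456], [0.948, -0.234, 0.217, -0.359], [-0.014, -0.709, -0.705, 1.123], [0.0, 0.0, 0.0, 1.0]] 490.78512695832677 [0.04298818 0.         0.         0.         0.        ]
side [[-1.0, 0.005, 0.029, 0.439], [-0.021, 0.55, -0.835, 1.123], [-0.021, -0.835, -0.549, 0.845], [0.0, 0.0, 0.0, 1.0]] 490.91870974473915 [-0.01715909  0.          0.          0.          0.        ]
0.1 [-0.35793336 -0.0144188   0.53917069] [ 7.07094563e-01  7.07118742e-01 -3.58928373e-04 -4.84324388e-04] 0.08524843766231859
```

View pics/scene1.png

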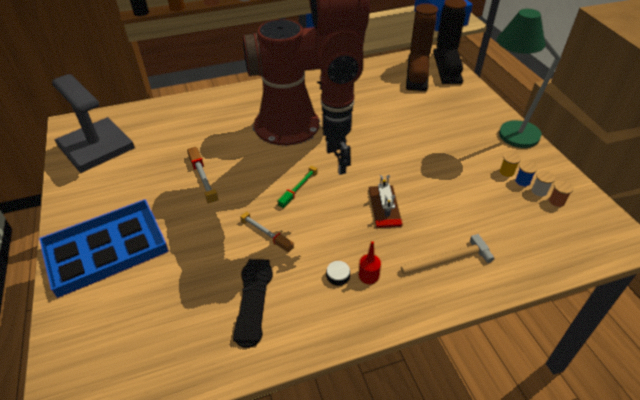

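View pics/side1.png

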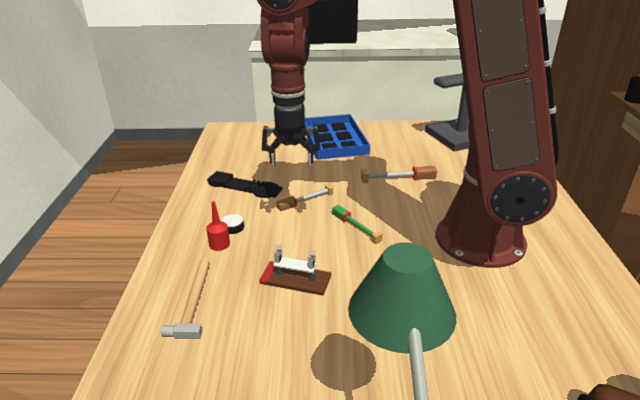

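Three iron-like things appear in the scene view: A around (201,173), a green-handled one at (298,187), and B around (266,231). I'll leave the green one, then measure A against B and check the choice in an enlarged crop.

Run:
```python
from h import *
import pickle
s=pickle.load(open('scene.pkl','rb')); d=pickle.load(open('side.pkl','rb'))
for n,c,a,b in(('A',s,(194,150),(212,198)),('B',s,(242,217),(291,245)),('A',d,(437,173),(361,176)),('B',d,(279,204),(332,190))):
    p=plane(c,[a,b],.014); print(n,p.round(3).tolist(),np.linalg.norm(p[0]-p[1]).round(3))
print('rack red end/far', plane(s,[(375,225),(401,224),(370,188),(395,186)],.014).round(3).tolist())
print(plane(d,[(262,285),(271,263),(326,293),(330,272)],.014).round(3).tolist())
print('depth',pts(s,[(388,222),(266,231),(370,270),(338,270)]).round(3).tolist())
f=s['frame'][130:260,170:420]; save(cv2.resize(f,(800,416),interpolation=cv2.INTER_CUBIC),'crop.png')
```

```text
A [[0.054, -0.351, 0.014], [0.311, -0.334, 0.014]] 0.257
B [[0.423, -0.262, 0.014], [0.577, -0.152, 0.014]] 0.19
A [[0.053, -0.354, 0.014], [0.314, -0.337, 0.014]] 0.261
B [[0.581, -0.164, 0.014], [0.414, -0.246, 0.014]] 0.186
rack red end/far [[0.587, 0.108, 0.014], [0.609, 0.182, 0.014], [0.436, 0.156, 0.014], [0.454, 0.235, 0.014]]
[[0.596, 0.208, 0.014], [0.581, 0.123, 0.014], [0.436, 0.237, 0.014], [0.426, 0.16, 0.014]]
depth [[0.588, 0.149, 0.014], [0.507, -0.208, 0.02], [0.767, 0.011, 0.065], [0.713, -0.058, 0.027]]
```

View pics/crop.png

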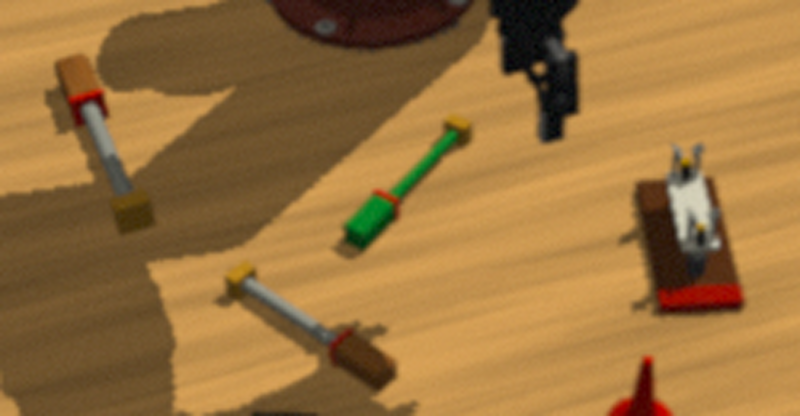

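Thing B at crop (310,325) has a bare steel shaft and measures 0.19 m, against 0.196 m expected. A measures 0.26 m and the third is green, so B is the one meant. The rack's red end is at crop (700,298), toward +x. Next I'll take closer wrist views of both.

```bash
cat >> h.py <<'E'
def ori(yaw):  # tool down, tool y axis along world angle yaw
    from scipy.spatial.transform import Rotation as R
    y=np.array([np.cos(yaw),np.sin(yaw),0]); z=np.array([0,0,-1.]); x=np.cross(y,z)
    return R.from_matrix(np.c_[x,y,z]).as_quat()
E
python3 - <<'E'
from h import *
import pickle
r=np.radians
for a,b in((122,74),(-58,-106)):
    for p,y in(([.476,-.219,.018],a),([.516,.172,.083],b)):
        q=kin.solve_ik(p,ori(r(y))); print(y,None if q is None else np.round(q,2))
ctrl.move_pose([.49,-.21,.30],ori(r(-58)))
c=grab('wrist'); save(c,'w1.png'); pickle.dump(c,open('w1.pkl','wb')); print(c['T'].round(3).tolist())
ctrl.move_pose([.516,.172,.34],ori(r(-106)))
c=grab('wrist'); save(c,'w2.png'); pickle.dump(c,open('w2.pkl','wb')); print(c['T'].round(3).tolist())
print(sensors.sense()['clock'],sensors.sense()['joints'])
E
```

```text
122 [-0.57  0.53 -0.46  0.58  0.   -1.13]
74 [ 0.19  0.47 -0.35  0.75  0.    0.47]
-58 [-0.57  0.53 -0.46  0.58  0.    2.01]
-106 [ 0.19  0.47 -0.35  0.75  0.   -2.68]
[[0.532, -0.802, -0.271, 0.56], [-0.847, -0.503, -0.171, -0.164], [0.001, 0.32, -0.947, 0.429], [0.0, 0.0, 0.0, 1.0]]
[[-0.276, -0.911, -0.307, 0.596], [-0.961, 0.262, 0.087, 0.15], [0.002, 0.319, -0.948, 0.469], [0.0, 0.0, 0.0, 1.0]]
4.9833 [ 1.87101782e-01  2.97245934e-01  1.02324346e-01  1.37593440e+00
 -1.34158854e-05 -2.67483247e+00]
```

View pics/w1.png

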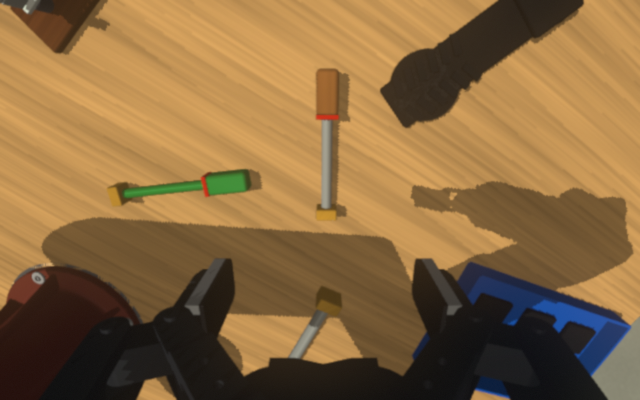

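View pics/w2.png

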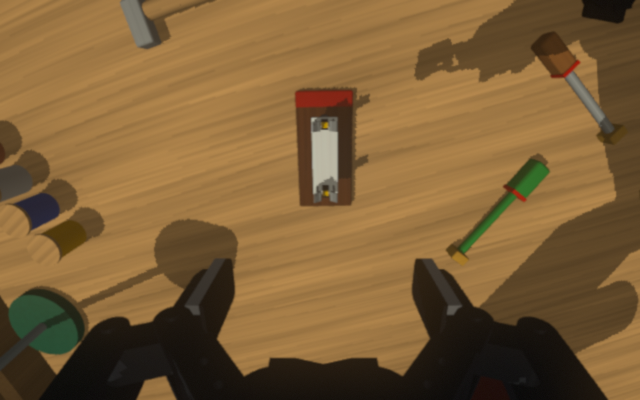

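The iron's shaft runs from (328,118) to (326,206) in the first wrist view. In the second, the rack has its red end at (324,98), the bar at (324,155) and pads at (325,125) and (326,192). I'll refine these with masks and depth.

```bash
cat > meas.py <<'E'
from h import *
import pickle
c=pickle.load(open('w1.pkl','rb')); hsv=cv2.cvtColor(c['frame'],cv2.COLOR_RGB2HSV)
m=np.zeros(hsv.shape[:2],bool); m[122:203,312:345]=True
m&=(hsv[:,:,1]<70)&(hsv[:,:,2]>60); v,u=np.nonzero(m); print('shaft px',len(u),u.min(),u.max(),v.min(),v.max())
P=plane(c,np.c_[u,v],.014+.004)[:,:2]; vx,vy,x0,y0=cv2.fitLine(np.float32(P),cv2.DIST_HUBER,0,1e-3,1e-3).ravel()
d=np.array([vx,vy]); d*=-np.sign(vx); o=np.array([x0,y0])
h=hsv[60:230,310:346]; red=((h[:,:,0]<6)|(h[:,:,0]>174))&(h[:,:,1]>170)&(h[:,:,2]>100)
hv=np.nonzero(red)[0]+60; print('ferrule rows',hv.min(),hv.max())
yel=(h[:,:,0]>17)&(h[:,:,0]<27)&(h[:,:,1]>150); yv=np.nonzero(yel[135:])[0]+195; print('head rows',yv.min(),yv.max())
# ends of bare shaft seen on the axis height
e=[(plane(c,[(327,r)],.021)[0,:2]-o)@d for r in (hv.max()+.5,v.max()+.5)]
print('bare len',e[1]-e[0],'mid',(o+d*np.mean(e)).round(4),'ang',np.degrees(np.arctan2(d[1],d[0])))
dz=pts(c,np.c_[u,v])[:,2]; print('depth z of shaft',np.median(dz))
c=pickle.load(open('w2.pkl','rb'))
vv,uu=np.mgrid[80:215,285:365]; uv=np.c_[uu.ravel(),vv.ravel()]; Q=pts(c,uv)
f=Q[(Q[:,2]>.01)&(Q[:,2]<.02)]; b=Q[(Q[:,2]>.035)&(Q[:,2]<.075)]; hi=Q[Q[:,2]>.075]
hsv=cv2.cvtColor(c['frame'],cv2.COLOR_RGB2HSV)[80:215,285:365].reshape(-1,3)
for n,S in(('foot+bar',Q[Q[:,2]>.01]),('bar',b),('clips',hi)):
    r=cv2.minAreaRect(np.float32(S[:,:2]*1000)); print(n,len(S),np.round(np.array(r[0]),1),np.round(r[1],1),round(r[2],2))
w=(hsv[:,1]<60)&(hsv[:,2]>150)&(Q[:,2]>.03); W=Q[w]; print('white z',np.percentile(W[:,2],[10,50,90]).round(4))
zb=np.median(W[:,2]); r=cv2.minAreaRect(np.float32(plane(c,uv[w],zb)[:,:2]*1000)); print('white rect',r)
print('hi z',np.percentile(Q[:,2],[95,99,100]).round(4), 'bench z',np.median(Q[Q[:,2]<.008,2]))
y=(hsv[:,0]>18)&(hsv[:,0]<32)&(hsv[:,1]>170)&(hsv[:,2]>120)&(abs(uv[:,0]-325)<10)&(Q[:,2]>.03)
for k in (uv[:,1]<155,uv[:,1]>155):
    g=uv[y&k]; print('pad',len(g),g.mean(0) if len(g) else '', plane(c,[g.mean(0)],zb+.018+.003).round(4) if len(g) else '',np.median(Q[y&k],0).round(4))
r=(hsv[:,0]<5)|(hsv[:,0]>175); r&=hsv[:,1]>170; print('red mid',np.median(Q[r],0).round(4))
E
python3 meas.py
```

```text
shaft px 751 322 331 122 202
ferrule rows 115 119
head rows 204 220
bare len 0.11129200776289272 mid [ 0.4867 -0.2161] ang -148.11548
depth z of shaft 0.02086673532038158
foot+bar 6335 [515.5 170.9] [ 80.2 170.4] 74.76
bar 1688 [516.2 171.4] [ 32.9 105.2] 74.7
clips 456 [531.5 167. ] [ 29.2 132.7] 74.7
white z [0.0543 0.0553 0.0563]
white rect ((516.5584716796875, 170.73373413085938), (31.6923885345459, 99.4687271118164), 74.6743392944336)
hi z [0.0674 0.0944 0.4691] bench z 0.0005268454411101187
pad 22 [325.04545455 124.86363636] [[0.5575 0.1579 0.0763]] [0.5571 0.1578 0.0763]
pad 16 [326.25   193.1875] [[0.4727 0.1804 0.0763]] [0.4728 0.1802 0.0765]
red mid [0.5871 0.1538 0.0151]
```

Run:
```python
from h import *
import pickle
r=np.radians; p=[.4867,-.2161]; q=ori(r(121.9))
hand.gripper_open()
ctrl.move_pose(p+[.12],q); ctrl.move_straight(p+[.018],rate=.12)
s=sensors.sense(); print(s['tcp_pos'],s['force'])
hand.clamp(90); s=sensors.sense(); print(s['opening'],s['grasp_force'],s['tcp_pos'])
ctrl.move_straight(p+[.17],rate=.15); ctrl.dwell(.2)
s=sensors.sense(); print(s['opening'],s['grasp_force'],s['force'],s['torque'])
ctrl.move_pose([.5155,.1705,.17],ori(r(74.8))); ctrl.dwell(.2)
for n in('wrist','side'):
    c=grab(n); save(c,n+'3.png'); pickle.dump(c,open(n+'3.pkl','wb'))
s=sensors.sense(); print(s['clock'],s['tcp_pos'],s['force'],s['torque'],s['opening'])
a=cv2.imread('pics/wrist3.png'); b=cv2.imread('pics/side3.png')[170:330,200:420]
cv2.imwrite('pics/both3.png',np.vstack([cv2.resize(a,(480,300)),cv2.resize(b,(480,300))[:]]))
```

```text
[ 0.48722587 -0.21630875  0.01860667] [ 0.62372838  0.26843845 -0.1901588 ]
0.010951455269055076 87.97606945037842 [ 0.4867634  -0.21616132  0.01839787]
0.010436976812241656 87.92369484901428 [ 0.9144425 -0.2984979 -2.1157105] [-0.05475115  0.01988366  0.0188294 ]
11.6333 [0.515668   0.16994798 0.16998608] [ 0.6094756   0.08329899 -0.86161283] [-0.04698063 -0.04986556  0.0273666 ] 0.010675418200571893
```

View pics/both3.png

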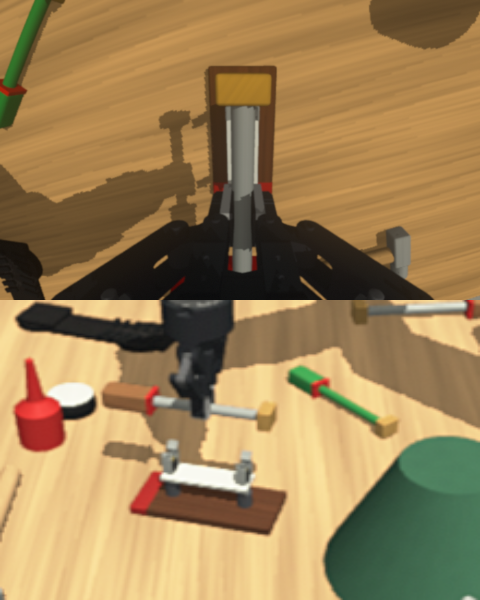

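The iron is held with its handle at the red end. In the composite, the head is at (242,88) in the wrist view and the handle at (128,397) in the side view. I'll check level and along-axis offset from depth.

Run:
```python
from h import *
import pickle
C=np.array([.5155,.1705]); a=np.radians(164.8); X=np.array([np.cos(a),np.sin(a)]); Y=np.array([-X[1],X[0]])
def loc(Q): return np.c_[(Q[:,:2]-C)@X,(Q[:,:2]-C)@Y,Q[:,2]]
for n,box in(('wrist',(80,370,250,400)),('side',(320,395,235,345))):
    c=pickle.load(open(n+'3.pkl','rb')); r0,r1,c0,c1=(90,370,260,390) if n=='wrist' else (200,270,240,335)
    vv,uu=np.mgrid[r0:r1,c0:c1]; L=loc(pts(c,np.c_[uu.ravel(),vv.ravel()])); L=L[(L[:,2]>.13)&(L[:,2]<.2)&(abs(L[:,1])<.03)]
    print(n)
    for x in np.arange(-.13,.1,.01):
        S=L[(L[:,0]>=x)&(L[:,0]<x+.01)]
        if len(S)>5: print(round(x+.005,3),len(S),'z max/top',np.percentile(S[:,2],97).round(4),'y',np.percentile(S[:,1],[3,97]).round(4))
    print('x range',np.percentile(L[:,0],[.5,99.5]).round(4))
```

```text
wrist
-0.055 352 z max/top 0.1734 y [-0.0104  0.0101]
-0.045 369 z max/top 0.1739 y [-0.0065  0.0067]
-0.035 402 z max/top 0.174 y [-0.0063  0.006 ]
-0.025 363 z max/top 0.174 y [-0.0057  0.0053]
-0.015 421 z max/top 0.1938 y [-0.0056  0.0052]
-0.005 675 z max/top 0.1962 y [-0.0069  0.0063]
0.005 2043 z max/top 0.1981 y [-0.0187  0.0181]
0.015 1654 z max/top 0.1995 y [-0.0148  0.0136]
0.025 630 z max/top 0.1738 y [-0.0066  0.0064]
0.035 670 z max/top 0.174 y [-0.0068  0.0062]
0.045 726 z max/top 0.174 y [-0.0067  0.0062]
0.055 788 z max/top 0.174 y [-0.0066  0.0062]
0.065 1399 z max/top 0.1811 y [-0.0133  0.0118]
0.075 2068 z max/top 0.1813 y [-0.0135  0.0121]
x range [-0.0568  0.0797]
side
-0.115 17 z max/top 0.1784 y [-0.0148  0.0094]
-0.105 51 z max/top 0.1804 y [-0.0149  0.012 ]
-0.095 57 z max/top 0.18 y [-0.0161  0.0112]
-0.085 55 z max/top 0.1806 y [-0.0154  0.0101]
-0.075 57 z max/top 0.1812 y [-0.0147  0.0114]
-0.065 56 z max/top 0.1802 y [-0.0156  0.0083]
-0.055 68 z max/top 0.1807 y [-0.015   0.0107]
-0.045 22 z max/top 0.1731 y [-0.007   0.0045]
-0.035 21 z max/top 0.1733 y [-0.0074  0.0003]
-0.025 24 z max/top 0.173 y [-0.0071  0.0024]
-0.015 17 z max/top 0.173 y [-0.0097  0.0022]
-0.005 33 z max/top 0.1956 y [-0.019   0.0081]
0.005 56 z max/top 0.1909 y [-0.0194  0.0087]
0.015 63 z max/top 0.1979 y [-0.0145  0.0086]
0.025 23 z max/top 0.1741 y [-0.0079  0.0031]
0.035 26 z max/top 0.1732 y [-0.0086  0.0018]
0.045 24 z max/top 0.1726 y [-0.0096  0.0012]
0.055 24 z max/top 0.1739 y [-0.0074  0.0017]
0.065 34 z max/top 0.1808 y [-0.0164  0.003 ]
0.075 69 z max/top 0.1798 y [-0.0172  0.0116]
0.085 30 z max/top 0.1806 y [-0.0131  0.0077]
x range [-0.1126  0.0815]
```

The iron is level, with its axis 3 mm below the TCP, and it sits 4.5 mm too far along +x. I'll correct that and then press down with force feedback.

Run:
```python
from h import *
a=np.radians(164.8); p=np.array([.5155,.1705])-.0045*np.array([np.cos(a),np.sin(a)]); q=ori(np.radians(74.8))
g=lambda z,r: ctrl.move_straight([*p,z],ori=q,rate=r)
g(.17,.1); g(.105,.1); ctrl.dwell(.2)
F0=sensors.sense()['force']; z=.105; pk=0
while z>.0785:
    z-=.001 if z>.0905 else .0005
    g(z,.02); s=sensors.sense(); f=s['force']-F0
    print(round(z,4),round(s['tcp_pos'][2],4),f.round(1),round(s['clock'],2))
    pk=max(pk,f[2])
    if f[2]>22 or (z<.086 and f[2]>14): break
    if s['clock']>34: break
```

```text
0.104 0.104 [ 0.   0.3 -0.4] 13.13
0.103 0.1029 [ 0.9  0.9 -0.6] 13.38
0.102 0.1019 [-0.4  0.7 -1.3] 13.63
0.101 0.1009 [-0.1  0.6 -0.9] 13.88
0.1 0.0999 [-0.   0.5 -1.1] 14.13
0.099 0.0989 [ 0.1  1.1 -0. ] 14.38
0.098 0.0979 [ 0.4  1.1 -0.3] 14.63
0.097 0.0969 [ 0.4  1.4 -0.8] 14.88
0.096 0.0961 [ 0.3 -1.1  0.3] 15.13
0.095 0.0953 [-0.7 -3.5  5.7] 15.38
0.094 0.0945 [-0.5 -2.5  6.4] 15.63
0.093 0.0936 [ 0.3 -1.5  7.3] 15.88
0.092 0.0927 [-0.1 -0.9  7. ] 16.13
0.091 0.0916 [ 0.9 -1.   6.4] 16.38
0.09 0.0904 [ 1.3 -2.   5.6] 16.63
0.0895 0.0896 [ 2.9 -1.6  3.4] 16.88
0.089 0.0888 [ 1.9 -1.5  1.4] 17.13
0.0885 0.0883 [ 2.3 -0.4  0.6] 17.38
0.088 0.0878 [ 1.7 -0.7  0. ] 17.63
0.0875 0.0873 [0.9 0.3 0.1] 17.88
0.087 0.0869 [ 0.4  0.5 -0.4] 18.13
0.0865 0.0864 [-0.2 -0.1 -0.5] 18.38
0.086 0.0859 [ 0.1  0.3 -1. ] 18.63
0.0855 0.0854 [ 0.1 -1.4  0. ] 18.88
0.085 0.0849 [-0.3 -3.   0.5] 19.13
0.0845 0.0844 [ 0.7 -3.6 -1.3] 19.38
0.084 0.084 [-1.4 -3.4  1.6] 19.63
0.0835 0.0839 [-2.3 -3.2  5.7] 19.88
0.083 0.0838 [-4.9 -3.4 10.2] 20.13
0.0825 0.0837 [-4.8 -4.  16.3] 20.38
```

It snapped through at about TCP z 0.089 and met the hard bottom at 0.0838, as predicted. Now I'll release and check.

Run:
```python
from h import *
s=sensors.sense(); p=s['tcp_pos']
ctrl.move_straight([p[0],p[1],.0835],rate=.02)
hand.gripper_open(); ctrl.move_straight([p[0],p[1],.25],rate=.12); ctrl.dwell(.2)
w=grab('wrist'); d=grab('side'); s=sensors.sense(); print(s['clock'],s['force'],s['opening'])
C=np.array([.5155,.1705]); a=np.radians(164.8); X=np.array([np.cos(a),np.sin(a)]); Y=np.array([-X[1],X[0]])
vv,uu=np.mgrid[0:400,200:440]; Q=pts(w,np.c_[uu.ravel(),vv.ravel()]); L=np.c_[(Q[:,:2]-C)@X,(Q[:,:2]-C)@Y,Q[:,2]]
L=L[(L[:,2]>.075)&(L[:,2]<.11)&(abs(L[:,1])<.02)&(abs(L[:,0])<.13)]
print('x range',L[:,0].min(),L[:,0].max())
for x in(-.1,-.08,-.03,-.02,-.01,0,.01,.02,.03,.065):
    S=L[abs(L[:,0]-x)<.005]
    if len(S)>5: print(x,len(S),np.percentile(S[:,2],95).round(4),np.percentile(S[:,1],[3,97]).round(4))
b=d['frame'][210:310,220:380]; save(np.vstack([cv2.resize(w['frame'],(448,280)),cv2.resize(b,(448,280),interpolation=cv2.INTER_CUBIC)]),'both4.png')
```

```text
23.1833 [0.10120436 0.63934829 0.65465161] 0.08557649688570117
x range -0.1200958132619281 0.07552177348734992
-0.1 225 0.0954 [-0.0132  0.0129]
-0.08 242 0.0954 [-0.0138  0.0135]
-0.03 138 0.088 [-0.0067  0.0063]
-0.02 132 0.088 [-0.0066  0.0062]
-0.01 135 0.0881 [-0.0065  0.0062]
0 143 0.0879 [-0.0065  0.0061]
0.01 140 0.088 [-0.0064  0.006 ]
0.02 150 0.0881 [-0.0064  0.0059]
0.03 154 0.0879 [-0.0063  0.0059]
0.065 370 0.0952 [-0.013   0.0123]
```

View pics/both4.png

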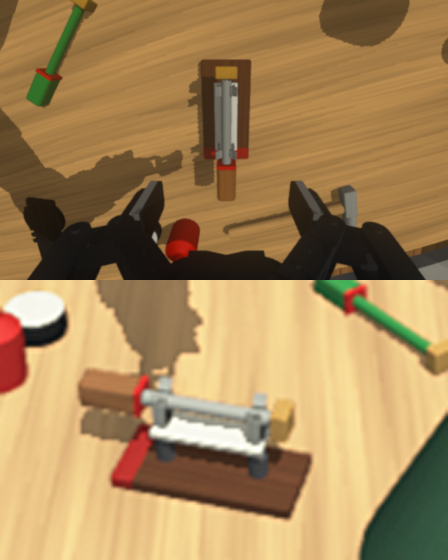

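The iron lies level in both clips: the shaft top reads 0.088 m all along, and its ends are at −0.120 and +0.0755 m. The handle is at the red end, at (227,185) in the wrist half. The gripper is clear and the bystanders in view stand where they were, so I'm handing in.

```bash
python3 -c "
from h import *
print(ticket.close_job())"
```

```text
the job is handed in; nothing more can be done
None
```

The iron is snapped into both clips, level and with its handle at the red end; it is released and the job was handed in at about 23 s, with a peak downward press of about 16 N (the judge's verdict was not shown).

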